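# Stretch a ring by three clicks and hold it

## Robot

A 6-joint arm with a two-finger parallel gripper is mounted at the origin on the work surface. World frame = base frame: x ahead of the robot, y to its left, z up, the work surface at z = 0. Lengths are in m, angles in rad, forces in N, time in s.
With the tool pointing down it reaches from about 0.4 to 0.925 m from the base axis. Payload 3.4 kg.
Tool frame: the origin (TCP) lies midway between the tips of the shut fingers; the grasp point (between the pads) lies grasp_offset behind it (grasp_offset is the distance from the TCP to the grasp point, in m); z points along the fingers, y is the line along which they close (so a half turn about z gives the same grasp; the last joint's range is limited). The gripper opens to 85 mm and grips with 20 to 120 N. Pads are 22 mm wide; open, the fingers measure 114 mm over their backs; the gripper's body (76 mm by 85 mm) begins 54 mm behind the grasp point. The pads swing forward as they close: fully open they stand 13 mm farther back than shut.
Start: joints at [1.129, 0.307, 1.506, -0, 1.328, -0.073], TCP at [0.207, 0.536, 0.231] pointing down, gripper open.
Joint ranges: [-3.12, 3.12], [-1.05, 2.28], [0.14, 2.33], [-1.42, 4.57], [0.1, 2.73], [-2.68, 2.68]. Speed limits (rad/s): [2.57, 2.57, 3.14, 3.14, 3.14, 3.14].

## Interface

Orientations are given as a unit quaternion [x, y, z, w].
In Python, from bench import * gives the robot as it stands. Calls block until the motion is done:
- reach(position, orientation): joint-space move of the TCP to a pose.
- move_l(position, speed=0.15, orientation=None, stop_force=None): straight line of the TCP; orientation=None keeps the orientation; speed is the mean speed in m/s. With stop_force (N) it stops when the force on the tool has changed by that much, and returns True; else False.
- goto_joints(angles): joint-space move.
- grip(opening): finger opening in m; the grip force is fixed at half the most; returns when the fingers have stopped.
- pause(seconds).
- ik(position, orientation): joint angles nearest the present ones, or None.
- capture(name): name is "scene" or "top" or "wrist"; returns a dict with "img" (384x512x3 uint8, red, green, blue), "fx", "fy", "cx", "cy" (pixels), "T" (4x4, takes a point from camera to world coordinates); the wrist camera has in their place "tool_from_camera" (4x4, takes a point from camera to tool coordinates, whose origin is the TCP and whose axes are the flange's). Camera axes: x right, y down, z forward; pixel columns grow to the right and rows downward; lengths in m; the calibration is good to about 2 mm. A picture is of the moment at which its call begins: read the wrist's pose just before it. There is no depth.
A pose or a line that the arm cannot do raises MotionError and nothing moves.
- job_done(): hands the job in; it is judged then, once.
Readings, each from a call of its own:
- current_time(): time.
- current_qpos(): joint angles.
- current_qvel(): joint speeds.
- current_effort(): joint torques, N m.
- current_tcp_pos(): TCP position.
- current_ee_rot(): TCP orientation.
- current_wrist_force(): force on the tool from outside, world axes, zero at the start.
- current_torque(): the same for the moment, N m.
- current_width(): finger opening in m.
- current_gripper_force(): force on a finger pad.
Only numpy, scipy, OpenCV 4.12 (cv2) and the standard library are available. Lean on these libraries where they do the work, as an engineer would, in place of code of your own. Each camera call takes 0.05 s, during which the arm holds its last target. There are 200 camera calls.

## Task

In the wooden rack, find the expander head that has the gold ring on it, plug its square shank into the square socket on top of the ring stretcher until its shoulder is fully home, and let go of it. Then pull the stretcher's lever down by exactly three clicks, counted by feel, never on to a fourth (that would overstretch the ring), and finish while still holding the lever down at the third click, because it springs back up when let go. Leave the other two heads in the rack and the tools and jars on the bench where they are.

Things in the scene. Friction and masses are not known exactly. Their poses are not given: they have to be found in the camera images.
- ring_head_mid (a point): Loose steel expander head with the gold ring, 200 g, upright in a rack hole, flats parallel to the rack's. Point half-way up its axis, z up, x and y square to the flats. Square shank 18 wide, 28 long, chamfered; square body 28 wide, 26 tall, grip its flats; its underside, the shoulder, is 16 below this point; slotted mandrel with the fixed 26 mm ring rises to 44 above. Home: point 16 above mouth.
- slim_head_mid (a point): Another steel expander head in the rack, to be left there: same square shank and body, a thinner mandrel (13.6 to 11 mm) and no ring. Point half-way up, as on the head with the ring.
- wide_head_mid (a point): The third steel expander head in the rack, to be left there: same square shank and body, a thicker and shorter mandrel (26 mm across, 22 mm tall) and no ring. Point 44 mm above its foot.
- rack: Wooden rack, fixed: block 62 x 200 x 36 mm (its own x, y, z), origin under its centre. Three square holes, 21 mm wide, lie 66 mm apart along its y axis (there is most room for fingers on the x sides); the heads hang in them by their shoulders, which rest on the rack's top at 36 mm.
- socket (a point): Mouth of the square socket in the top of the ring stretcher (fixed cast machine, foot 150 x 175), 130 mm above the bench. z up, x and y along the socket's sides; the lever stands out on the +y side. Socket 20 mm wide, 32 deep, 3 mm chamfer at the mouth, in a 70 x 70 steel top. A wedge pin deep inside does not touch the head.
- lever_pivot (a point): Centre of the lever's pivot on the stretcher, 85 mm to the +y side of the socket and 105 mm above the bench. x axis along the pivot (level), y axis out to the lever's side, z up.
- lever_grip (a point): Centre of the lever's rubber grip, 22 wide (along the pivot axis), 18 thick, 95 long, 170 mm from the pivot. Own y points out along the lever, x is the pivot axis, z its upper side. At rest it slants up 0.70 rad; three clicks bring it about level. Pinch it across its width from above, or press it down; it turns in the pads as it swings.
- lever (a joint): Lever angle, rad: 0 at rest on its upper stop, grows as it is pulled down, at most 1.06. A spring pushes it back, 6 to 7 N at the grip near rest, 10 N at three clicks, all the way if let go. Clicks are 0.20 rad (34 mm at the grip) apart. Leaving a notch the push rises 5 N, past the tooth it drops 5 N below the spring's, then it is back in the next notch. First click 0.20 to 0.34 rad from rest.
- pawl_nose (a point): Centre of the click roller (10 mm) of the spring-loaded pawl carried by the lever, 72 mm from the pivot, 18 mm to the +x side of the lever; it rides over the quadrant's teeth.
- notch1 (a point): Where the centre of the pawl roller sits at the first click: a point on the toothed steel quadrant on the +x side of the lever (rim of 70 mm radius about the pivot, five round teeth of 10 mm, 13 mm apart).
- notch2 (a point): The same for the second click.
- notch3 (a point): The same for the third click: the lever is right when the pawl roller is here.
- notch4 (a point): The same for the fourth click, which must not be reached.
- ring_head: The head with the gold ring as a solid, origin at the centre of its foot, z up.
- caliper: Digital caliper lying on the bench, 150 x 75 x 14 mm, origin under its middle; a bystander.
- pliers: Pliers lying on the bench, 160 x 45 x 14 mm, origin near the joint; a bystander.
- graver: Graver with a wooden mushroom handle lying on the bench, 100 mm long, 30 mm thick, origin under its middle; a bystander.
- findings_jar: Clear jar of findings, 48 mm across and 45 mm tall, origin under its centre; a bystander.
- flux_jar: Amber jar, 56 mm across and 60 mm tall, origin under its centre; a bystander.

How it is judged:
By the outcome, as a careful person would: the job done as asked, in the order asked, and still so for the second after the job is handed in, while the arm keeps its last pose, push and grip.
It also fails if it takes over 72 s, if anything falls off the work surface, if the arm or the gripper's body presses on something with over 40 N, if the wrist force passes 120 N, or if a joint passes its speed limit or range.

## Working session

There is one attempt and no reset: what is moved stays moved. The work goes in short steps, each a Python script; the robot and the scene stay as the last script left them, time stands still between calls to the robot, and variables do not carry over. Pictures are saved under pics/ and viewed, at most 10 in all, crops included, and the job is handed in when it is done.

```bash
mkdir -p pics; ls; python3 - <<'E'
from bench import *
import cv2,numpy as np
a=capture("scene");b=capture("top")
for n,c in(("scene",a),("top",b)):
    cv2.imwrite(f"pics/{n}0.png",c["img"][:,:,::-1]); print(n,c["fx"],c["fy"],c["cx"],c["cy"],np.round(c["T"],4).tolist())
    np.savez(f"{n}.npz",**c)
cv2.imwrite("pics/both.png",np.vstack([a["img"],b["img"]])[:,:,::-1])
w=capture("wrist");print(w["tool_from_camera"],w["fx"])
try: print(grasp_offset)
except Exception as e: print(e)
print(current_time(),current_ee_rot(),current_tcp_pos())
E
```

```text
pics
scene 431.6117906779479 431.6117906779479 249.03994454784444 188.63670178454402 [[0.4239, 0.5384, -0.7282, 1.3927], [0.9057, -0.2481, 0.3438, -0.4118], [0.0044, -0.8053, -0.5928, 0.8272], [0.0, 0.0, 0.0, 1.0]]
top 411.9837561166851 411.9837561166851 252.833849074556 186.67023279259138 [[-0.0247, -0.9941, 0.1054, 0.4555], [-0.9995, 0.0264, 0.0147, -0.0122], [-0.0174, -0.105, -0.9943, 1.2474], [0.0, 0.0, 0.0, 1.0]]
[[ 6.56659414e-04 -9.51459665e-01 -3.07772764e-01  7.77691704e-02]
 [ 9.99999777e-01  5.87225474e-04  3.18215016e-04  8.76687986e-04]
 [-1.22036745e-04 -3.07772904e-01  9.51459839e-01 -1.43878512e-01]
 [ 0.00000000e+00  0.00000000e+00  0.00000000e+00  1.00000000e+00]] 319.074471889348
0.0187
0.15 [ 1.83358886e-01  9.83045731e-01 -7.53185881e-04 -2.04180651e-04] [0.20708539 0.53585523 0.23060777]
```

View pics/scene0.png

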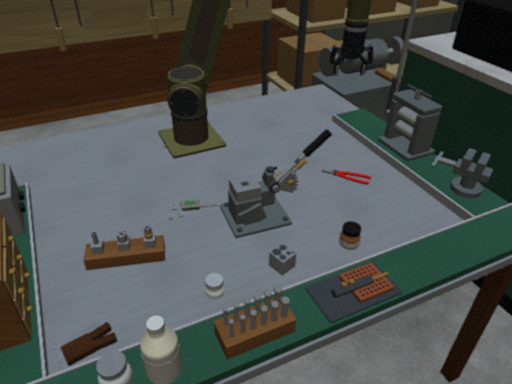

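View pics/top0.png

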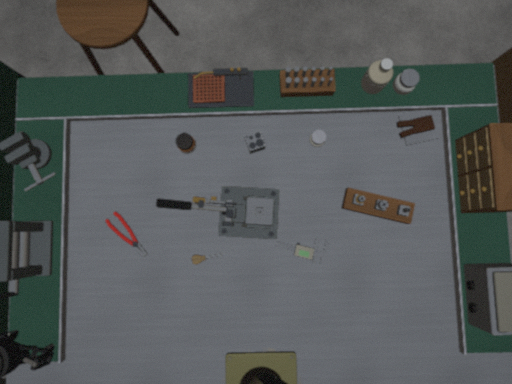

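The scene picture shows the rack at about (125,250) with three heads, and the gold-looking one seems to be at the right (149,237). The stretcher is at (250,200) and the lever grip at (317,143). In the top picture the rack is at (378,205), the stretcher top at (260,211) and the black grip at (174,204). Next I'll enlarge these areas.

```bash
cat > h.py <<'E'
import numpy as np, cv2
from scipy.spatial.transform import Rotation as R
def ray(c,uv,T=None):
    T=c["T"] if T is None else T
    d=T[:3,:3]@np.array([(uv[0]-c["cx"])/c["fx"],(uv[1]-c["cy"])/c["fy"],1.0]); return T[:3,3].copy(),d/np.linalg.norm(d)
def on_z(c,uv,z,T=None):
    o,d=ray(c,uv,T); return o+d*(z-o[2])/d[2]
def tri(rays):
    A=sum(np.eye(3)-np.outer(d,d) for o,d in rays); b=sum((np.eye(3)-np.outer(d,d))@o for o,d in rays)
    return np.linalg.solve(A,b)
def proj(c,p,T=None):
    T=c["T"] if T is None else T
    q=np.linalg.inv(T)@np.append(p,1); return np.array([c["fx"]*q[0]/q[2]+c["cx"],c["fy"]*q[1]/q[2]+c["cy"]])
def down(yaw):  # tool z down; tool y at world angle yaw
    y=np.array([np.cos(yaw),np.sin(yaw),0]); z=np.array([0,0,-1.]); return R.from_matrix(np.c_[np.cross(y,z),y,z]).as_quat()
def crop(img,x0,y0,w,h,k): return cv2.resize(img[y0:y0+h,x0:x0+w],None,fx=k,fy=k,interpolation=cv2.INTER_CUBIC)
E
python3 - <<'E'
from h import *
s=dict(np.load("scene.npz"));t=dict(np.load("top.npz"))
A=np.vstack([crop(s["img"],75,215,100,60,4),crop(s["img"],210,120,130,115,400/130)[:354]])
B=np.vstack([crop(t["img"],335,180,90,50,400/90),crop(t["img"],150,175,140,75,400/140)])
h=min(max(len(A),len(B)),600)
A,B=[np.pad(i,((0,max(0,h-len(i))),(0,0),(0,0)))[:h] for i in(A,B)]
im=np.hstack([A,B]);im=np.clip(im*1.5,0,255).astype(np.uint8);print(im.shape)
cv2.imwrite("pics/c1.png",im[:,:,::-1])
for n,uv,z in(("rack a",(347,197),.036),("rack b",(412,211),.036),("head1",(360,200),.09),("h2",(382,205),.09),("h3",(405,210),.09),("top",(260,211),.13),("grip",(174,204),.22)): print(n,on_z(t,uv,z).round(3))
E
```

```text
(594, 800, 3)
rack a [ 0.546 -0.27   0.036]
rack b [ 0.5   -0.457  0.036]
head1 [ 0.533 -0.294  0.09 ]
h2 [ 0.517 -0.355  0.09 ]
h3 [ 0.501 -0.418  0.09 ]
top [ 0.507 -0.013  0.13 ]
grip [0.526 0.202 0.22 ]
```

View pics/c1.png

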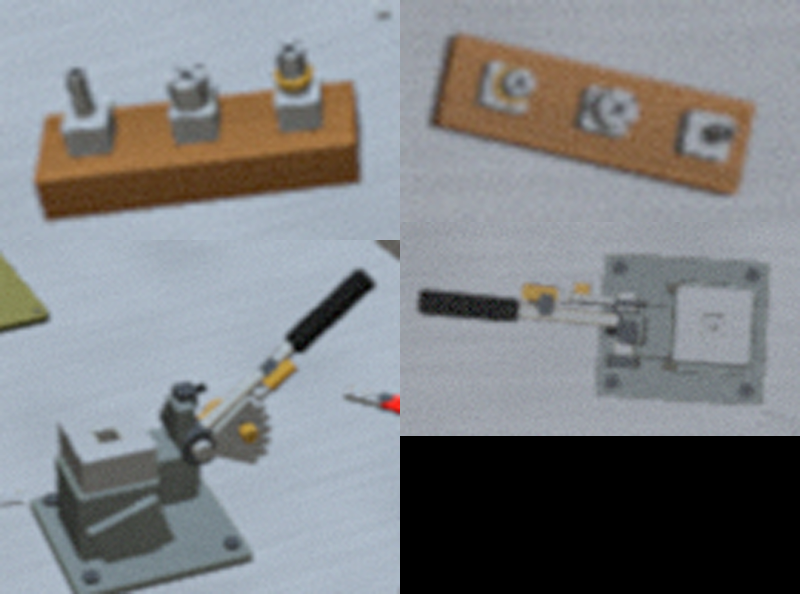

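The crops show that the gold-ring head is at the rack's +y end, at about (360,200) in the top view. The lever slants up towards +y. I'll move over the head and look with the wrist camera.

```bash
cat >> h.py <<'E'
def wcap(name):
    from bench import capture,current_tcp_pos,current_ee_rot
    M=np.eye(4);M[:3,:3]=R.from_quat(current_ee_rot()).as_matrix();M[:3,3]=current_tcp_pos()
    c=capture("wrist");c["T"]=M@c["tool_from_camera"];np.savez(name+".npz",**c);cv2.imwrite(f"pics/{name}.png",c["img"][:,:,::-1]);return c
E
python3 - <<'E'
from bench import *
from h import *
p=current_tcp_pos();move_l([p[0],p[1],.40],speed=.3)
for y in (-.24,-.24+np.pi):
    for P in ([.525,-.294,.22],[.507,-.013,.22]):
        q=ik(P,down(y));print(y,None if q is None else np.round(q,2))
E
```

```text
-0.24 [-0.58  0.35  1.47 -0.    1.32 -0.34]
-0.24 [-0.11  0.22  1.66 -0.    1.26  0.13]
2.901592653589793 None
2.901592653589793 None
```

```bash
python3 - <<'E'
from bench import *
from h import *
reach([.507,-.013,.25],down(-.24)); a=wcap("wsock")
reach([.533,-.294,.20],down(-.24)); b=wcap("whead")
im=np.hstack([a["img"],b["img"]]);im=cv2.resize(im,(800,300),interpolation=cv2.INTER_AREA)
k=crop(a["img"],156,92,200,150,2);k2=crop(b["img"],156,92,200,150,2)
im=np.vstack([im,np.hstack([k,k2])]);cv2.imwrite("pics/w1.png",np.clip(im*1.4,0,255).astype(np.uint8)[:,:,::-1]);print(current_time(),current_wrist_force())
E
```

```text
4.3583 [ 0.13893647 -0.30735067 -0.17487774]
```

View pics/w1.png

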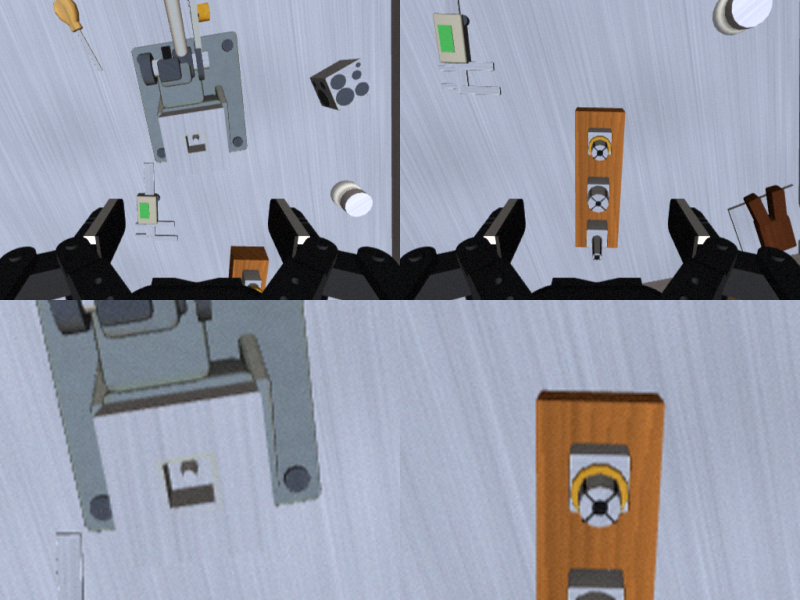

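The wrist views show the socket mouth at about (255,212) in the first picture. In the second, the ring head's mandrel top is at about (256,196), and the rack's edges run parallel to the image columns. I'll enlarge both for sub-pixel readings.

```bash
python3 - <<'E'
from h import *
a=dict(np.load("wsock.npz"));b=dict(np.load("whead.npz"))
out=[]
for c,(x0,y0) in((a,(230,165)),(b,(232,160))):
    im=cv2.resize(c["img"][y0:y0+46,x0:x0+50],None,fx=8,fy=8,interpolation=cv2.INTER_CUBIC)
    for i in range(0,50,5): cv2.putText(im,str(x0+i),(i*8,8),0,.3,(255,0,0),1);cv2.line(im,(i*8+4,0),(i*8+4,368),(255,0,0) if i%10==0 else (120,180,120),1)
    for i in range(0,46,5): cv2.putText(im,str(y0+i),(0,i*8+4),0,.3,(255,0,0),1);cv2.line(im,(0,i*8+4),(400,i*8+4),(255,0,0) if i%10==0 else (120,180,120),1)
    out.append(im)
cv2.imwrite("pics/z1.png",np.clip(np.hstack(out)*1.2,0,255).astype(np.uint8)[:,:,::-1])
# rack mask
hsv=cv2.cvtColor(b["img"],cv2.COLOR_RGB2HSV);m=cv2.inRange(hsv,(5,120,60),(20,255,255));m[300:]=0
m=cv2.morphologyEx(m,cv2.MORPH_CLOSE,np.ones((25,25)));n,l,s,ce=cv2.connectedComponentsWithStats(m)
i=1+s[1:,4].argmax();print(s[i]);
ys=np.arange(150,240,10)
for y in ys:
    r=np.where(l[y]==i)[0];print(y,r.min(),r.max(),end='; ')
L=[];Rr=[]
for y in range(150,240):
    r=np.where(l[y]==i)[0];L.append(on_z(b,(r.min()-.5,y),.036));Rr.append(on_z(b,(r.max()+.5,y),.036))
for E in(L,Rr):
    E=np.array(E)[:,:2];d=np.linalg.svd(E-E.mean(0))[2][0];d*=np.sign(d[1]);print("edge",E.mean(0),"yaw",np.arctan2(d[1],d[0])-np.pi/2)
print("width",np.linalg.norm(np.mean(L,0)-np.mean(Rr,0)))
E
```

```text
[ 224  138   64  162 7827]
150 224 287; 160 224 286; 170 224 286; 180 224 285; 190 224 284; 200 224 284; 210 224 283; 220 224 283; 230 224 282; edge [ 0.50215254 -0.30589403] yaw -0.2654939860581629
edge [ 0.56246447 -0.32056422] yaw -0.2612411519603064
width 0.06207046971191527
```

View pics/z1.png

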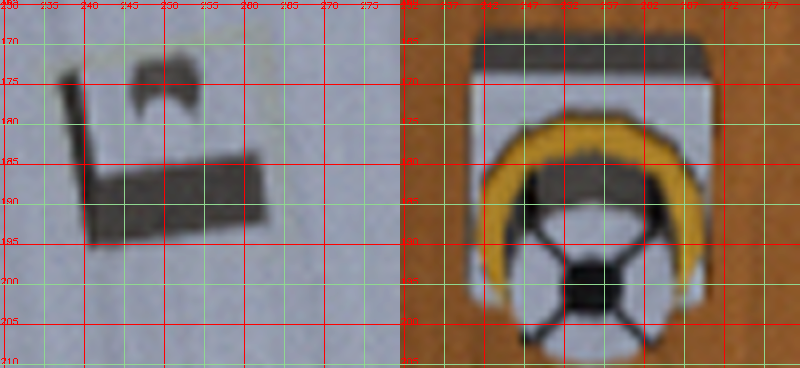

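```bash
python3 - <<'E'
from h import *
a=dict(np.load("wsock.npz"));b=dict(np.load("whead.npz"));t=dict(np.load("top.npz"))
print("cam",a["T"][:3,3],a["cx"],a["cy"])
for n,uv in dict(BL=(240.5,195.3),BR=(263.2,192),TL=(236.5,173.5),TL2=(239,172.2),TR=(262,168)).items(): print(n,on_z(a,uv,.13).round(4),on_z(a,uv,.127).round(4))
g=cv2.cvtColor(a["img"],cv2.COLOR_RGB2GRAY).astype(int)
for y in(150,160,170,180,190,200): print(y,g[y,195:216],g[y,284:302])
for x in(215,230,245,260,275): print(x,g[135:152,x],g[205:225,x])
# head: body-top square corners z=.062
for n,uv in dict(FL=(240.7,168.7),FR=(270,168.7),NL=(240.2,202.5),NR=(269.8,202.5)).items(): print(n,on_z(b,uv,.062).round(4))
print("mandrel top",on_z(b,(255.5,200.3),.096))
E
```

```text
cam [0.52726131 0.06482575 0.39411362] 251.38541194025098 194.90260952202914
BL [ 0.4979 -0.0162  0.13  ] [ 0.4976 -0.0171  0.127 ]
BR [ 0.5178 -0.018   0.13  ] [ 0.5177 -0.0189  0.127 ]
TL [0.4994 0.0035 0.13  ] [0.4991 0.0028 0.127 ]
TL2 [0.5017 0.0041 0.13  ] [0.5015 0.0034 0.127 ]
TR [0.5216 0.003  0.13  ] [0.5215 0.0023 0.127 ]
150 [ 91  90  89  91  93  94  92  88  92 105 105 112 116 117 122 127 129 129
 127 126 127] [128 129 132 125  97  97  97  88  58  91  87  90  92  88  95  94  90  93]
160 [ 94  92  91  93  95  96  90  94  92 111 125 131 128 128 129 131 131 129
 131 128 127] [134 132 129 131 127  99  98  95  97  56  90  91  92  92  91  88  90  93]
170 [ 94  90  92  92  89  93  95  93  93  93  94 114 129 127 131 130 128 129
 133 132 130] [132 134 131 129 128 129 106  93  93  93  68  93  93  92  92  91  91  89]
180 [ 91  92  93  92  96  96  97  93  89  93  94  95  93 112 130 130 130 132
 129 127 125] [134 134 132 133 133 134 127 114  95  89  83  92  90  84  29  61  55  55]
190 [ 82  98  91  92  90  92  92  88  69  51  48  42  43  38  43  84 126 130
 130 132 128] [126 130 133 1
[... 475 characters left out ...]
0 131 129 130 130 134 132 133 133 131 128 130 131 133
 129 129]
245 [ 92  91  88  66  52  55  52  50  75 116 130 132 128 132 130 133 131] [129 131 129 124 128 126 127 123 130 124 125 124 123 125 123 124 122 126
 129 130]
260 [ 82  58  54  55  54  55  78 111 125 128 126 127 126 127 126 130 128] [133 129 132 134 129 130 131 129 127 130 129 133 133 135 134 131 132 134
 135 136]
275 [ 52  52  57  51 102 128 130 130 134 130 133 132 133 131 135 132 133] [134 135 132 128 136 132 130 134 135 133 133 131 130 132 132 136 135 135
 134 132]
FL [ 0.5282 -0.2776  0.062 ]
FR [ 0.554  -0.2839  0.062 ]
NL [ 0.5198 -0.3089  0.062 ]
NR [ 0.5467 -0.3155  0.062 ]
mandrel top [ 0.53649788 -0.29882493  0.096     ]
```

```bash
python3 - <<'E'
from h import *
a=dict(np.load("wsock.npz"));b=dict(np.load("whead.npz"));t=dict(np.load("top.npz"));s=dict(np.load("scene.npz"))
def line(c,pts,z):
    P=np.array([on_z(c,p,z)[:2] for p in pts]);d=np.linalg.svd(P-P.mean(0))[2][0];return P.mean(0),d
L=line(a,[(204,160),(206,170),(208,180),(210,190),(211.8,200)],.13)
Rr=line(a,[(287.6,150),(288.5,160),(289.9,170),(291,180),(291.9,190)],.13)
T=line(a,[(275,139),(260,141.4),(245,143.4),(230,145.8),(215,148)],.13)
for l in(L,Rr,T): print(l[0].round(4),"ang",np.degrees(np.arctan2(l[1][1],l[1][0])).round(2))
yaw=np.mean([np.arctan(-l[1][0]/l[1][1]) for l in(L,Rr)]+[np.arctan(T[1][1]/T[1][0])]);print("yaw",yaw)
ex=np.array([np.cos(yaw),np.sin(yaw)]);ey=np.array([-ex[1],ex[0]])
print("block width",ex@(Rr[0]-L[0]));c=ex*(ex@(Rr[0]+L[0])/2)+ey*(ey@T[0]-.035);print("centre from block",c)
# head
for n,uv in dict(FL=(240.7,173.5),FR=(270.3,173.5),NL=(240.2,203.),NR=(269.8,203.)).items(): print(n,on_z(b,uv,.062).round(4))
# top cam block square
g=t["img"][:,:,:].mean(2).astype(int)
for y in(203,211,219): print(y,g[y,238:282])
for x in(252,260,268): print(x,g[190:230,x])
E
```

```text
[0.4742 0.0035] ang -95.26
[ 0.5441 -0.0044] ang -95.38
[0.5125 0.0265] ang 174.83
yaw -0.09194781453554472
block width 0.07032415747845117
centre from block [ 0.50840444 -0.00823479]
FL [ 0.5271 -0.282   0.062 ]
FR [ 0.5533 -0.2883  0.062 ]
NL [ 0.5196 -0.3094  0.062 ]
NR [ 0.5466 -0.316   0.062 ]
203 [ 81  80  80  74  79  79  82  78  81  98 108 105 108 106 108 109 108 110
 110 110 107 111 108 107 108 109 110 111 108 109 109 109 106 108 105  88
  70  79  82  78  83 100 105 108]
211 [ 85  81  84  80  83  79  84  71  86 103 110 110 106 109 111 108 106 105
 102 102  94  95  87  96 106 105 106 108 103 110 105 110 107 108  93  76
  76  82  82  89  96 108 110 109]
219 [ 84  81  84  83  77  82  78  85 100 105 107 104 107 108 106 107 106 105
 107 106 106 105 105 110 106 105 110 105 107 109 106 105 103 104  87  81
  77  81  80  83  97 106 110 111]
252 [ 85  80  82  82  75  72  85  88 106 109 108 110 109 108 108 107 109 103
 112 107 105 111 105 107 106 109 110 107 108 106 108 108 109  95  73  79
  84  70  75  83]
260 [ 84  79  77  81  81  77  76  83  98 107 112 109 107 108 108 109 103  88
  98 104  96  87  85 100 107 106 106 108 100 105 106 106 106 105  83  78
  79  85  82  86]
268 [ 85  80  83  83  81  79  80  84  89 104 109 109 107 109 111 107 108 105
 111 106 109 105 105 109 104 106 107 108 107 106 106 104 105 108  91  72
  75  76  77  78]
```

Geometry is consistent: the block width comes out at 70.3 mm and the rack at 62.1 mm. The head is at (0.5366, -0.2989) with yaw -0.263, and the socket is at (0.5084, -0.0082) with yaw -0.092. I'll grasp the head now.

```bash
python3 - <<'E'
from bench import *
from h import *
H=[.5366,-.2989]
move_l(H+[.12],speed=.15,orientation=down(-.263))
print(move_l(H+[.0385],speed=.1,stop_force=12),current_tcp_pos(),current_wrist_force())
grip(.02);print("w",current_width(),current_gripper_force(),current_wrist_force())
print(move_l(H+[.15],speed=.12),current_wrist_force(),current_width())
c=wcap("hand");print(current_time(),current_tcp_pos())
cv2.imwrite("pics/hand2.png",np.clip(np.hstack([cv2.resize(c["img"],(400,300)),crop(c["img"],200,284,100,100,4)[100:400]])*1.4,0,255).astype(np.uint8)[:,:,::-1])
E
```

```text
False [ 0.53712507 -0.29928016  0.03908816] [ 0.13983486  0.84698253 -0.81004927]
w 0.026845590307625455 60.57501554489136 [-1.68581366 -0.09650374  4.88552251]
False [ 0.58612164  0.45501408 -2.03247934] 0.0264780531738857
7.7083 [ 0.53588541 -0.29844692  0.14883608]
```

View pics/hand2.png

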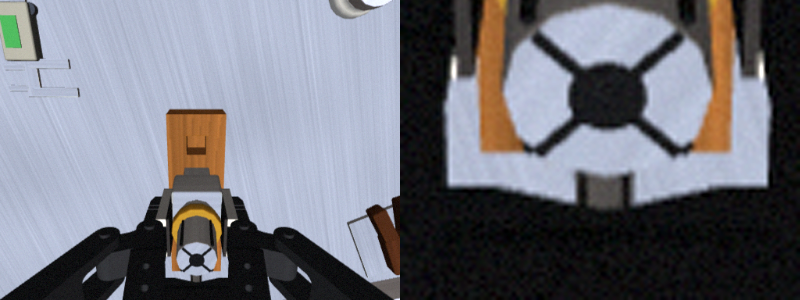

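The head is held upright between the pads, with its mandrel top at about (251.6, 332.4). I'll compute the in-hand offset from that.

```bash
python3 - <<'E'
from h import *
from bench import *
c=dict(np.load("hand.npz"));Tc=c["tool_from_camera"]
for z in(-.0569,-.055,-.059): print(z,on_z(c,(251.6,332.4),z,Tc).round(4))
# body top front/back: find far edge of bright top face, columns
g=cv2.cvtColor(c["img"],cv2.COLOR_RGB2GRAY).astype(int)
print("col254 rows215-260",g[215:262,254]); print("row 250",g[250,205:300]);
print(current_tcp_pos(),R.from_quat(current_ee_rot()).as_matrix().round(4).tolist(),current_wrist_force())
E
```

```text
-0.0569 [ 0.0034  0.0014 -0.0569]
-0.055 [ 0.0018  0.0014 -0.055 ]
-0.059 [ 0.0053  0.0014 -0.059 ]
col254 rows215-260 [ 60  54  55  56  56  56  54  54  55  49  54  52  56  53  55  58  53  53
  55  57  55  54  53  61  58  59  59  58  57  66  88 124 138 143 142 140
 138 136 135 136 136  98  62  61  57  44  41]
row 250 [137 130  92  56  60  59  59  57  56  56  57  58  57  51  94 137 135 138
 140 142 141 138 140 141 142 139 142 141 143 139 140 139 141 144 143 141
 138 143 141 139 138 140 139 142 140 138 144 141 142 140 138 142 140 142
 141 139 140 143 142 142 142 142 142 141 142 140 143 139 143 141 138 142
 142 140 141 139 142 141 134  78  37  59  56  60  57  55  55  56  58  59
  63 111 142 139 133]
[ 0.53588541 -0.29844692  0.14883608] [[0.26, 0.9656, -0.0019], [0.9656, -0.26, 0.0013], [0.0007, -0.0022, -1.0]] [ 1.06031938  0.29747178 -2.59373733]
```

```bash
python3 - <<'E'
from bench import *
from h import *
q=down(-.092);S=np.array([.5070,-.0082])
move_l([.536,-.298,.22],speed=.2)
reach([*S,.20],q); pause(.3)
p=current_tcp_pos();print(p,current_wrist_force())
off=S-p[:2]
move_l([*(S+off),.165],speed=.08);pause(.2);p=current_tcp_pos();f0=current_wrist_force();print(p,f0,off)
hit=move_l([*(S+off),.134],speed=.02,stop_force=10)
print(hit,current_tcp_pos(),current_wrist_force()-f0,current_torque(),current_time())
c=wcap("ins1");s=capture("scene");np.savez("scene2.npz",**s)
im=np.hstack([cv2.resize(c["img"],(400,300)),crop(s["img"],210,120,130,97,400/130)[:298].copy() if 0 else cv2.resize(s["img"][120:218,210:340],(400,300),interpolation=cv2.INTER_CUBIC)])
cv2.imwrite("pics/ins.png",np.clip(im*1.4,0,255).astype(np.uint8)[:,:,::-1])
E
```

```text
[ 0.5073899  -0.00914028  0.19999414] [ 0.16646082  0.4576813  -2.80759399]
[ 0.5071577  -0.00730087  0.16561027] [ 0.04483542 -0.15135468 -1.52833306] [-0.0003899   0.00094028]
True [ 0.50673789 -0.00732131  0.16082553] [-0.11772993  0.20476173  6.58450052] [ 0.02845937  0.17609472 -0.00102393] 10.975
```

View pics/ins.png

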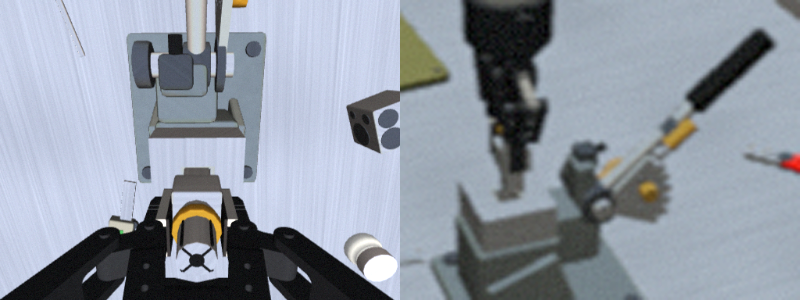

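The picture shows the head centred left to right on the block, with its foot resting at mouth level. The moment and the other views agree that it stands 1–3 mm too far towards +y. I'll retry in small -y steps.

```bash
cat > ins.py <<'E'
from bench import *
from h import *
def goto(x,y,z):
    move_l([x,y,z],speed=.03);pause(.15);p=current_tcp_pos();e=np.array([x,y])-p[:2]
    return e
def attempt(x,y):
    e=goto(x,y,.1655);c=np.array([x,y])+e
    move_l([*c,.164],speed=.03);pause(.1);f0=current_wrist_force();t0=current_torque();p0=current_tcp_pos()
    hit=move_l([*c,.134],speed=.025,stop_force=10);p=current_tcp_pos()
    print(hit,"at",p0.round(4),"->",p.round(4),"dF",(current_wrist_force()-f0).round(1),"dM",(current_torque()-t0).round(3),round(current_time(),2),flush=True)
    return p[2]
E
python3 - <<'E'
from ins import *
for y in(-.0097,-.0115): 
    if attempt(.5070,y)<.1555: break
E
```

```text
True at [ 0.5072 -0.0097  0.1639] -> [ 0.5076 -0.0098  0.1585] dF [-0.2 -0.7  7.7] dM [ 0.11   0.204 -0.029] 12.43
False at [ 0.5072 -0.0115  0.1639] -> [ 0.5074 -0.0115  0.1342] dF [-0.2  0.1 -1.1] dM [-0.002  0.01   0.076] 14.7
```

```bash
python3 - <<'E'
from bench import *
from h import *
f0=current_wrist_force()
p=current_tcp_pos()
hit=move_l([p[0],p[1],.126],speed=.01,stop_force=15);print(hit,current_tcp_pos(),current_wrist_force()-f0,current_time())
z=current_tcp_pos()[2]
pause(.2);print(current_tcp_pos(),current_wrist_force())
c=wcap("seat");s=capture("scene");np.savez("scene3.npz",**s)
im=np.hstack([cv2.resize(c["img"],(400,300)),cv2.resize(s["img"][135:220,200:313],(400,300),interpolation=cv2.INTER_CUBIC)])
cv2.imwrite("pics/seat2.png",np.clip(im*1.4,0,255).astype(np.uint8)[:,:,::-1])
E
```

```text
True [ 0.50747716 -0.01154433  0.13304521] [-0.05333806 -1.08970409  6.56927977] 15.0833
[ 0.50748439 -0.01151397  0.13301549] [-0.10143302  0.01244223  6.24799977]
```

View pics/seat2.png

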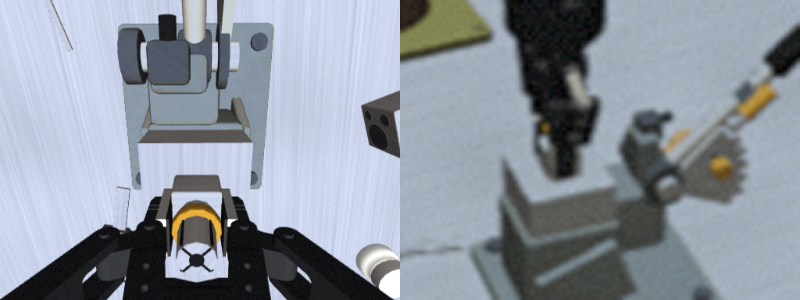

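The shoulder met the block at TCP z 0.1330, against a predicted 0.1331, so it is home. In the picture the head sits in the middle of the block top. I'll release it, back off and go over the lever grip.

```bash
python3 - <<'E'
from bench import *
from h import *
p=current_tcp_pos()
grip(.07);print(current_width());move_l([p[0],p[1],.30],speed=.2)
yaw=-.09;ey=np.array([-np.sin(yaw),np.cos(yaw)]);S=np.array([.5074,-.0115])
P=S+.215*ey
reach([*P,.32],down(yaw));pause(.2);print(P,current_tcp_pos(),current_wrist_force())
c=wcap("lev");s=capture("scene");t=capture("top");np.savez("scene4.npz",**s);np.savez("top4.npz",**t)
im=np.vstack([np.hstack([cv2.resize(c["img"],(400,300)),cv2.resize(s["img"][135:220,200:313],(400,300),interpolation=cv2.INTER_CUBIC)]),
 np.hstack([cv2.resize(t["img"][165:255,160:280],(400,300),interpolation=cv2.INTER_CUBIC),cv2.resize(c["img"][200:384,150:395],(400,300))])])
cv2.imwrite("pics/lev2.png",np.clip(im*1.4,0,255).astype(np.uint8)[:,:,::-1]);print(current_time())
t0=dict(np.load("top.npz"))
m=cv2.inRange(t0["img"][190:216,150:195],(0,0,0),(50,50,50));ys,xs=np.nonzero(m);print("grip px",xs.mean()+150,ys.mean()+190,xs.min()+150,xs.max()+150,on_z(t0,(xs.mean()+150,ys.mean()+190),.2145))
E
```

```text
0.06986815144239249
[0.52672389 0.20262984] [0.52682103 0.20093254 0.31986833] [-0.01517799  0.16112387  0.5215786 ]
18.0833
grip px 173.27935222672065 203.93522267206478 157 190 [0.52658226 0.20455511 0.2145    ]
```

View pics/lev2.png

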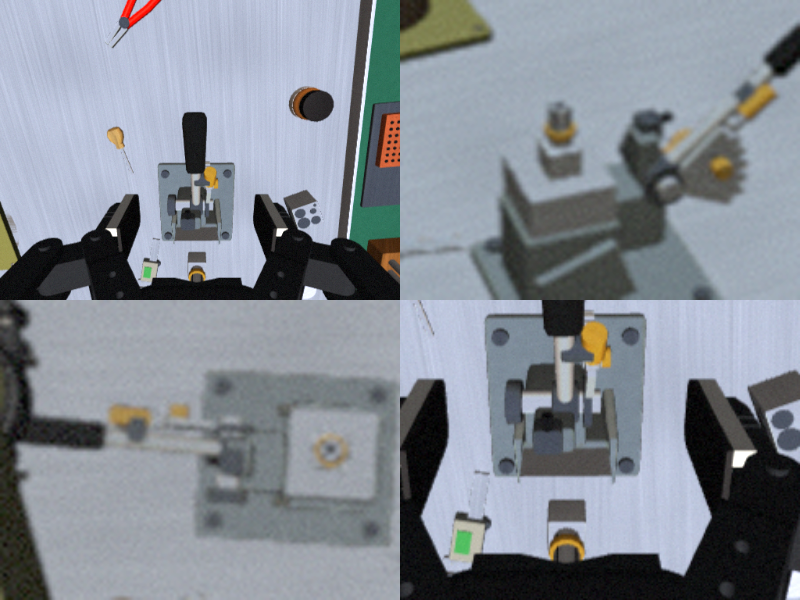

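The picture shows the gold-ring head flush on the block in the socket, with the lever grip directly below the open gripper. I'll pinch the grip, start pulling and log the force.

```bash
cat > lev.py <<'E'
from bench import *
from h import *
yaw=-.09;ey=np.array([-np.sin(yaw),np.cos(yaw),0]);PV=np.array([.5074,-.0115,.105])+.085*ey;Z=np.array([0,0,1.])
def tgt(th): a=.7-th; return PV+.17*(np.cos(a)*ey+np.sin(a)*Z)-.0187*Z
def step(th,log):
    move_l(tgt(th),speed=.02);pause(.04)
    p=current_tcp_pos();f=current_wrist_force();d=p+.0187*Z-PV
    a=.7-np.arctan2(d[2],d@ey);al=.7-th;n=-np.sin(al)*ey+np.cos(al)*Z
    log.append([th,a,f@n,f@(np.cos(al)*ey+np.sin(al)*Z),f@np.cross(ey,Z)])
E
python3 - <<'E'
from lev import *
g=tgt(0)
move_l([g[0],g[1],.24],speed=.12);print(move_l(g,speed=.06,stop_force=8),current_tcp_pos(),g)
pause(.15);b=current_wrist_force();grip(.012);pause(.15)
print(b,current_width(),current_gripper_force(),current_wrist_force(),current_tcp_pos(),current_time(),flush=True)
log=[]
for th in np.arange(.012,.5,.012): step(th,log)
log=np.array(log);np.save("log1.npy",log)
for r in log: print(*r.round(3))
print(current_time(),current_width())
E
```

```text
False [0.52698921 0.20274447 0.19597474] [0.52672597 0.20265292 0.19581701]
[-0.31141045  0.48987036  0.02207207] 0.02101275876757395 59.39349174499512 [-5.30029298  0.23140466  5.41408733] [0.52524583 0.20278939 0.19624642] 20.575
0.012 0.005 8.466 4.194 -5.984
0.024 0.015 9.496 6.011 -6.442
0.036 0.027 9.963 5.368 -5.785
0.048 0.038 11.986 6.176 -5.809
0.06 0.051 9.535 6.171 -6.057
0.072 0.063 10.06 5.608 -6.605
0.084 0.076 8.697 5.0 -6.029
0.096 0.086 11.742 6.147 -6.584
0.108 0.096 13.771 5.875 -6.861
0.12 0.107 14.12 5.959 -7.773
0.132 0.12 13.326 6.164 -8.05
0.144 0.133 12.735 6.287 -7.271
0.156 0.146 12.817 6.002 -7.376
0.168 0.158 11.417 5.777 -6.844
0.18 0.171 11.641 6.309 -6.401
0.192 0.184 10.84 5.841 -7.225
0.204 0.197 10.466 5.669 -6.559
0.216 0.208 10.018 6.063 -7.109
0.228 0.222 9.352 6.492 -6.695
0.24 0.234 8.758 5.75 -6.725
0.252 0.247 6.874 5.74 -6.382
0.264 0.259 8.738 6.057 -6.264
0.276 0.27 10.018 4.187 -7.306
0.288 0.28 11.054 4.863 -7.83
0.3 0.29 12.789 5.396 -7.84
0.312 0.301 15.895 6.609 -7.608
0.324 0.312 14.883 6.66 -8.241
0.336 0.325 14.508 6.275 -7.956
0.348 0.336 14.905 6.713 -8.478
0.36 0.35 13.477 5.221 -8.321
0.372 0.363 13.099 6.035 -7.332
0.384 0.374 13.407 5.331 -7.138
0.396 0.388 12.048 6.264 -7.527
0.408 0.4 11.108 6.045 -8.126
0.42 0.413 11.288 6.183 -6.873
0.432 0.425 10.305 6.41 -6.359
0.444 0.438 9.712 6.579 -6.935
0.456 0.45 9.888 5.529 -6.806
0.468 0.462 8.294 4.733 -7.107
0.48 0.472 10.379 5.033 -7.334
0.492 0.483 12.301 5.597 -7.515
32.5333 0.021247880445001855
```

The feel is clear, with a steep force rise at each notch: about 0.275 rad for the first click and 0.477 for the second. The third should be near 0.68, so I'll continue carefully to it.

```bash
python3 - <<'E'
from lev import *
log=[];th=.492
while th<.63: th+=.012;step(th,log)
mn=9e9
while True:
    th+=.006;step(th,log);_,a,F,*_r=log[-1]
    mn=min(mn,F)
    if (F>mn+2.5 and a>.66) or a>.682: break
for r in np.array(log): print(*r[:3].round(3))
np.save("log2.npy",log);print(th,current_time())
E
```

```text
0.504 0.494 12.512
0.516 0.504 15.93
0.528 0.515 15.388
0.54 0.528 16.235
0.552 0.54 15.809
0.564 0.553 13.92
0.576 0.565 14.345
0.588 0.578 13.875
0.6 0.59 13.835
0.612 0.603 11.782
0.624 0.615 12.059
0.636 0.628 11.182
0.642 0.634 10.529
0.648 0.639 11.221
0.654 0.646 11.096
0.66 0.653 10.553
0.666 0.659 9.772
0.672 0.664 10.788
0.678 0.669 12.089
0.684 0.675 11.596
0.69 0.68 13.15
0.6900000000000002 38.6583
```

```bash
python3 - <<'E'
from lev import *
pause(.5);d=current_tcp_pos()+.0187*Z-PV;print(.7-np.arctan2(d[2],d@ey),current_wrist_force(),current_width())
s=capture("scene");c=capture("wrist")
cv2.imwrite("pics/fin.png",np.clip(np.hstack([cv2.resize(s["img"][120:230,60:370],(500,300)),cv2.resize(c["img"],(300,300))])*1.4,0,255).astype(np.uint8)[:,:,::-1])
E
```

```text
0.6800812015513648 [-7.09956647  4.07720323 13.19957005] 0.021098621683052498
```

View pics/fin.png

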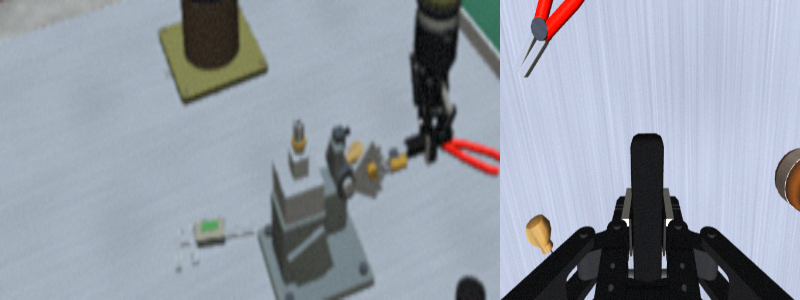

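The picture shows the head seated in the socket, the lever about level and firmly pinched, and the tools and jars in view undisturbed. The force holds steady at the third notch, so I'm handing in.

```bash
python3 -c "
from bench import *
print(job_done(),current_time())"
```

```text
the job is handed in; nothing more can be done
the job is handed in; nothing more can be done
```

The gold-ring head is in the socket with its shoulder home and released, and I handed the job in at about 39 s with the gripper still holding the lever at the third click (about 0.68 rad, three clicks counted by feel); the verdict was not shown.

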